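Reset the shared desk

TASK

Set this shared desk out for the next person, in this order: first take the square pen cup off the coaster and stand it on the desk halfway between the coaster and the round speaker; then set the tumbler gently, upright, in the middle of the coaster; then put the big memo block on the desk to the left of the keyboard, level with the keyboard's middle, squared up with it and with a 40 mm gap between them; last, put the small note pad flat on the middle of the memo block. Let go of each thing once it stands, and leave the mouse and the stapler where they are.

Things in the scene. Friction and masses are not known exactly. Their poses are not given: they have to be found in the camera images.
- keyboard: Grey computer keyboard with white keys, fixed to the desk; 280 mm long (its y), 100 mm deep (its x), 27 mm high. Origin at the centre of its underside, on the desk top. Its x axis points away from the person at the desk (the robot's side), its y axis to that person's left, along its length: 'left of the keyboard' is beyond its +y end, which lies 140 mm from the origin.
- coaster: Round cork disc, 100 mm across, 5 mm thick, fixed to the desk near its back. Origin at the centre of its underside; z up. The pen cup stands on it at the start. It and the speaker, 330 to 350 mm apart, lie side by side behind the keyboard, either one on the left.
- speaker: Low round grey speaker, 90 mm across, 38 mm high, fixed to the desk. Origin at the centre of its underside; z up.
- pen_cup_mid (a point): Empty pen cup of dark steel, square, open at the top, 58 x 58 mm and 95 mm high, walls 3 mm, about 0.16 kg. Loose, upright on the coaster. Point at its centre, half-way up (47.5 mm above its foot); x and y axes across its flat sides, z up.
- tumbler_mid (a point): Empty round drinking glass of green glass, straight sides, open at the top, 60 mm across and 110 mm high, about 0.22 kg. Loose, upright on the desk. Point at its centre, half-way up (55 mm above its foot); z up.
- memo_block_mid (a point): The big block of white memo paper, 64 x 64 mm and 45 mm high, about 0.15 kg, solid. Loose on the desk. Point at its centre, half-way up (22.5 mm above its foot); x and y axes across its flat sides, z up.
- note_pad_mid (a point): The small pad of cream note paper, 50 mm (its x) by 38 mm (its y), 14 mm high, about 0.03 kg, solid. Loose, flat on the desk. Point at its centre, half-way up (7 mm above its foot); z up.
- mouse: Black computer mouse, 100 mm (its x) by 58 mm (its y), 34 mm high, loose on the desk to the right of the keyboard; to be left alone. Origin at the centre of its underside.
- stapler: Grey and black stapler, 130 mm (its x) by 36 mm (its y), 45 mm high, loose on the desk at the back left; to be left alone. Origin at the centre of its underside.

How it is judged:
By the outcome, as a careful person would: the job done as asked, in the order asked, and still so for the second after the job is handed in, with the robot touching nothing.
It also fails if it takes over 99 s, if anything falls off the work surface, if the arm or the gripper's body presses on something with over 40 N, if the wrist force passes 120 N, or if a joint passes its speed limit or range.

ROBOT

A 7-joint arm with a two-finger parallel gripper is mounted at the origin on the work surface. World frame = base frame: x ahead of the robot, y to its left, z up, the work surface at z = 0. Lengths are in m, angles in rad, forces in N, time in s.
With the tool pointing down it reaches from about 0.425 to 0.875 m from the base axis. Payload 4.7 kg.
Tool frame: the origin (TCP) lies on the centre line of the jaws, within the pads' length; the fingertips stand ahead of it and the grasp point (between the pads) lies 2 mm behind it (nose_length is the z of the fingertips in the tool frame, in m); z points along the fingers, y is the line along which they close (so a half turn about z gives the same grasp; the last joint's range is limited). The gripper opens to 87 mm and grips with 3 to 60 N. Pads are 19 mm wide; open, the fingers measure 117 mm over their backs; the gripper's body (75 mm by 190 mm) begins 51 mm behind the grasp point.
Start: joints at [-1.293, 0.321, -0.07, 1.45, 0.023, 1.371, -0.057], TCP at [0.17, 0.628, 0.24] pointing down, gripper open.
Joint ranges: [-2.86, 2.86], [-0.3, 2.09], [-1.38, 1.24], [0.06, 2.45], [-1.56, 4.7], [0.09, 2.05], [-2.69, 2.69]. Speed limits (rad/s): [2.57, 2.57, 3.14, 3.14, 3.14, 3.14, 3.14].

INTERFACE

Orientations are given as a rotation vector (axis times angle).
In Python, from bench import * gives the robot as it stands.
- The arm moves only by the tool send_rows, never from a script. Its arguments are lists of equal length, an entry for each row: "xyz": the shift along the tool's x, y, z in mm, a list of three; "dr": the turn, a rotation vector about the tool's x, y, z in rad, a list of three. A call has exactly 10 rows; each row is the pose to reach, as a shift and turn from the pose commanded when the call began, along the tool's axes at that moment; what a row does not reach only later rows make up. A row lasts 1/12 s, in which the tool goes at most 41.7 mm and 7.16 degrees, less where a joint would pass 70% of its speed; a pose out of reach is approached as far as the arm can. A call with a gripper value outside its range is refused whole. "jaw" is the finger opening in mm, from 0 to 87, set as the call begins (left out, the last holds). The fingers move at their own pace and stop on an object; "grip_force" is the grip in N (left out, the last holds). Time passes only in rows, so rows that repeat a pose let the fingers close, or fill a call up. It gives the time, the measured TCP pose, the force, the opening and the grip force at its end, in the units of the state.
- get_state(): the state, without advancing time (a new reading comes with each control period).
- get_image(name): name is "side" or "top"; returns the picture (480x640x3 uint8, red, green, blue); there is no depth.
- calibration(name): a dict with "vfov" (degrees; the focal length in pixels is half the picture's height over the tangent of half this angle, whatever the lens; pixels are square), "cx", "cy" (the principal point, pixels), "k1" (the pictures are not rectified: a ray, as slopes to the right and down, at radius r is drawn at 1 + k1 r^2 times it, then the intrinsics apply), "rvec" (rotation vector, rad) and "tvec" (3), from world to camera coordinates, as OpenCV has them. Camera axes: x right, y down, z forward; pixel columns grow to the right and rows downward; lengths in m; the calibration is good to about 2 mm. A picture is of the moment at which its call begins. calibration takes no time and is no camera call.
- close_job(): hands the job in; it is judged then, once.
The state is a dict: "time": time; "joint_positions": joint angles; "qd": joint speeds; "joint_torque": joint torques, N m; "position": TCP position; "tool_rot": TCP orientation; "ft_force": force on the tool from outside, world axes, zero at the start; "torque": the same for the moment, N m; "grip_width": opening from 0.0 (shut) to 1.0 (fully open); "grip_force": force on a finger pad.
Only numpy, scipy, OpenCV 4.12 (cv2) and the standard library are available. Lean on these libraries where they do the work, as an engineer would, in place of code of your own. Each camera call takes 0.05 s, during which the arm holds its last target. There are 200 camera calls.

## Working session

There is one attempt and no reset: what is moved stays moved. The work goes in short steps, Python scripts to look and compute and a tool call to move; the robot and the scene stay as the last step left them, time stands still between calls to the robot, and variables do not carry over. Pictures are saved under pics/ and viewed, at most 14 in all, crops included, and the job is handed in when it is done.

Besides the shell and the picture viewer there is one more tool, called after "Emit:" as name(argument=value, ...) on one line, values as JSON. send_rows: Moves the arm, as the interface text tells. Its arguments: {"type":"object","properties":{"xyz":{"type":"array"},"dr":{"type":"array"},"jaw":{"type":"number"},"grip_force":{"type":"number"}},"required":["xyz","dr"]}

```bash
ls; mkdir -p pics; python3 - <<'E'
from bench import *
import cv2
for n in("top","side"):
    cv2.imwrite(f"pics/{n}0.png",get_image(n)[:,:,::-1]); print(n,calibration(n))
s=get_state(); print(s)
try: print(nose_length)
except Exception as e: print(e)
E
```

```text
pics
top {'vfov': 45.77944869598302, 'cx': 326.60917021085197, 'cy': 237.66382584129363, 'k1': -0.03074029251383194, 'rvec': array([ 2.14940082, -2.14813592,  0.14449269]), 'tvec': array([0.02796632, 0.53669638, 1.20211284])}
side {'vfov': 56.28448231663836, 'cx': 314.79746172989996, 'cy': 238.1316232534854, 'k1': -0.06730425531775577, 'rvec': array([ 0.40624667, -2.68960036,  1.34013166]), 'tvec': array([0.5139617 , 0.13827731, 0.8562201 ])}
{'time': 0.1, 'joint_positions': array([-1.29289037,  0.32171951, -0.07010674,  1.45152168,  0.02263745,
        1.37080545, -0.05690433]), 'qd': array([-2.11786529e-03, -2.18080134e-03, -7.42625754e-04, -4.63965049e-03,
        9.15639894e-05, -6.35869934e-04,  5.87505773e-04]), 'joint_torque': array([-4.23030096e-04, -4.92573988e+01, -4.06054202e-01, -3.13400280e+01,
       -6.41120598e-02,  3.93957202e-02,  8.07099923e-05]), 'position': array([0.16941782, 0.62706258, 0.23860584]), 'tool_rot': array([-4.13092175e-01, -3.11421569e+00,  2.61391929e-03]), 'ft_force': array([ 0.57443402,  0.46791233, -0.13207769]), 'torque': array([0.00259151, 0.00830489, 0.02160209]), 'grip_force': 0.0, 'grip_width': 0.9995777510333722}
0.017
```

View pics/top0.png

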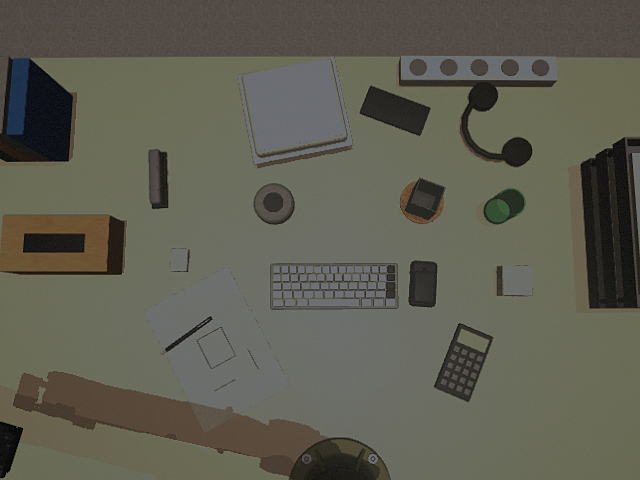

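View pics/side0.png

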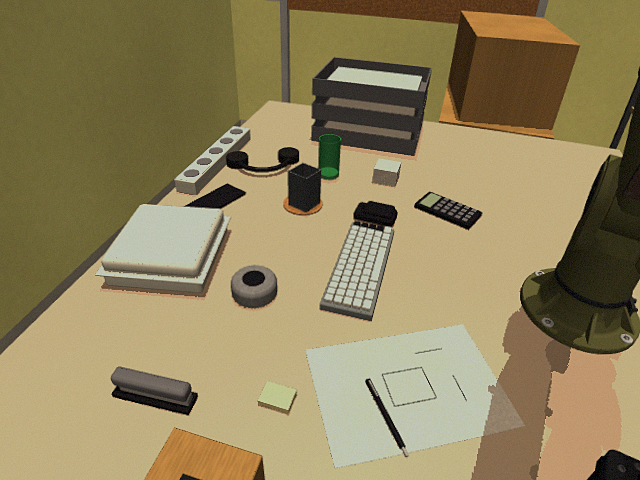

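```bash
cat > h.py <<'E'
import numpy as np, cv2
from bench import *
def cal(n):
    c=calibration(n); f=240/np.tan(np.radians(c['vfov'])/2)
    return c,f,cv2.Rodrigues(np.array(c['rvec'],float))[0],np.array(c['tvec'],float)
def K(n):
    c,f,R,t=cal(n); return np.array([[f,0,c['cx']],[0,f,c['cy']],[0,0,1]]),np.array([c['k1'],0,0,0.]),np.array(c['rvec'],float),t
def proj(n,P):
    k,d,r,t=K(n); return cv2.projectPoints(np.array(P,float).reshape(-1,3),r,t,k,d)[0].reshape(-1,2)
def back(n,uv,z):
    k,d,r,t=K(n); R=cv2.Rodrigues(r)[0]
    p=cv2.undistortPoints(np.array(uv,float).reshape(-1,1,2),k,d).reshape(-1,2)
    D=np.c_[p,np.ones(len(p))]@R; C=-R.T@t
    return (C+D*((z-C[2])/D[:,2])[:,None])[:,:2]
def tiles(specs,out,s=4,w=50,cols=4):
    ims={}
    T=[]
    for n,u,v in specs:
        if n not in ims: ims[n]=get_image(n)[:,:,::-1]
        im=ims[n][v-w//2:v+w//2,u-w//2:u+w//2]
        im=cv2.convertScaleAbs(im,alpha=1.8 if n=='top' else 1.2)
        im=cv2.resize(im,None,fx=s,fy=s,interpolation=cv2.INTER_NEAREST)
        im[:, -1]=(0,0,255);im[-1]=(0,0,255)
        for k in range(0,w,10): im[:6,k*s]=(255,0,255); im[k*s,:6]=(255,0,255)
        T.append(im)
    cv2.imwrite(out,np.vstack([np.hstack(T[i:i+cols]) for i in range(0,len(T),cols)]))
E
python3 - <<'E'
from h import *
tiles([('top',425,200),('top',505,205),('top',515,280),('top',179,260),('top',280,287),('top',390,287),('top',274,203),('top',158,180),('side',304,190),('side',330,157),('side',387,172),('side',277,397)],'pics/t1.png')
print(back('top',[(340,480)],0), 'cams', [(-cal(n)[2].T@cal(n)[3]) for n in('top','side')])
E
```

```text
[[ 0.02029668 -0.00056284]] cams [array([0.36695312, 0.02436221, 1.26437822]), array([0.33468687, 0.72384884, 0.61678007])]
```

View pics/t1.png

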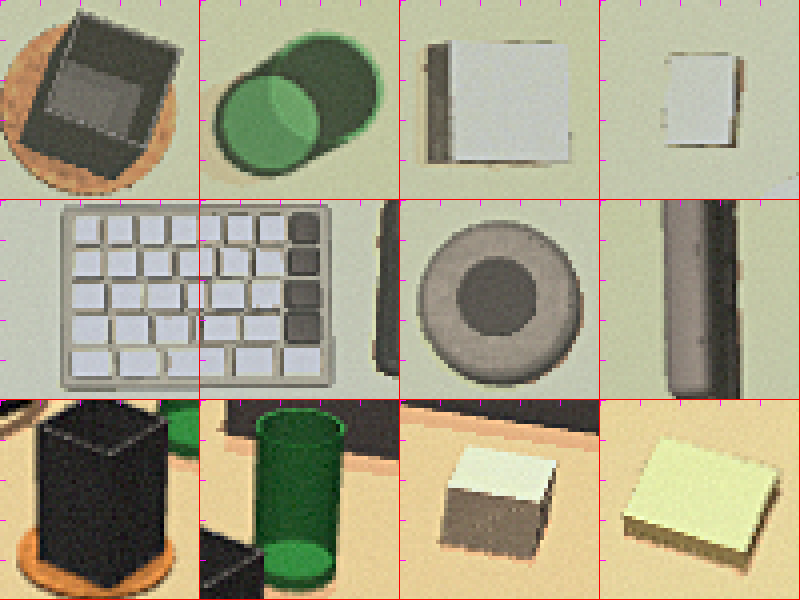

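```bash
cat > fit.py <<'E'
from h import *
from scipy.optimize import least_squares
def box(a,b,z,x,y,th):
    c,s=np.cos(th),np.sin(th)
    return [(x+c*p*a/2-s*q*b/2,y+s*p*a/2+c*q*b/2,z) for p,q in((1,1),(1,-1),(-1,-1),(-1,1))]
def fitbox(a,b,obs,th0):
    # obs: (cam,z,u,v); nearest-corner matching
    p0=back(obs[0][0],[o[2:] for o in obs if o[0]==obs[0][0] and o[1]==obs[0][1]],obs[0][1]).mean(0)
    best=None
    for t in (th0-.4,th0,th0+.4):
        def r(p):
            out=[]
            for n,z,u,v in obs:
                d=proj(n,box(a,b,z,*p))-(u,v); out+=list(d[np.argmin((d**2).sum(1))])
            return out
        s=least_squares(r,[*p0,t]); 
        if best is None or s.cost<best.cost: best=s
    return best.x,np.reshape(best.fun,(-1,2)).round(1).tolist()
E
python3 - <<'E'
from fit import *
def o(cam,u0,v0,z,pts): return [(cam,z,u0+x/4,v0+y/4) for x,y in pts]
r=lambda n,x:print(n,np.round(x[0],4),x[1])
r('cup',fitbox(.058,.058,o('top',400,175,.1,[(78,12),(182,48),(150,142),(47,97)])+o('side',279,165,.1,[(38,25),(110,53),(167,30)])+o('side',279,165,.005,[(110,188),(38,158),(167,150)])+o('top',400,175,.005,[(20,145),(118,180)]),.3))
mt=o('top',490,255,.045,[(50,41),(170,41),(170,162),(50,161)]); ms=o('side',362,147,.045,[(65,47),(157,60),(147,102),(47,87)])
r('memo top',fitbox(.064,.064,mt,0)); r('memo',fitbox(.064,.064,mt+ms,0))
nt=o('top',154,235,.014,[(67,55),(135,55),(133,145),(67,143)]); ns=o('side',252,372,.014,[(67,38),(178,68),(148,150),(25,115)])
r('pad top',fitbox(.05,.038,nt,0)); r('pad',fitbox(.05,.038,nt+ns,0))
for z in (.01,.02):
  k=back('top',[(270.5,263.25),(397.5,263.25),(397.5,309),(270.5,309)],z); print('kb',k.round(4).tolist(),k.mean(0))
print('tumbler top',back('top',[(496.9,210.7)],.003),back('top',[(510.75,203)],.11),'side',back('side',[(305+101/4,132+26/4)],.11),back('side',[(305+95/4,132+163/4)],.003))
# round things: visible outlines
im=get_image('top')
print('speaker',back('top',[(249+98/4,178+104/4)],.03))
hsv=cv2.cvtColor(im,cv2.COLOR_RGB2HSV)[170:230,390:455]
m=((hsv[...,0]<18)&(hsv[...,1]>90)).astype(np.uint8); c=max(cv2.findContours(m,0,1)[0],key=cv2.contourArea)
print('coaster',cv2.minEnclosingCircle(c),cv2.boundingRect(c))
c0=cv2.minEnclosingCircle(c)[0];print(back('top',[(390+c0[0],170+c0[1])],.005))
c=cv2.convexHull(c); e=cv2.fitEllipse(c); print(e, back('top',[(390+e[0][0],170+e[0][1])],.005))
E
```

```text
cup [ 0.6193 -0.1845 -0.3622] [[0.3, -1.0], [0.4, -0.4], [-0.7, 1.6], [-1.2, 3.1], [-1.2, -1.1], [-0.0, -0.4], [0.7, -3.9], [-0.4, -0.1], [-0.6, -0.7], [-0.4, -0.5], [-0.4, -0.5], [-0.7, -0.3]]
memo top [ 0.4433 -0.382  -0.0243] [[-0.1, -0.2], [-0.5, 0.5], [0.2, 0.1], [0.4, -0.4]]
memo [ 0.443  -0.3814 -0.0141] [[-0.5, 0.1], [-1.0, 0.5], [-0.0, 0.0], [0.3, -0.1], [0.4, -1.2], [0.1, -0.7], [-0.9, -0.7], [0.4, -0.9]]
pad top [0.4901 0.355  0.0105] [[0.1, -0.0], [0.2, -0.2], [0.2, -0.2], [-0.5, 0.4]]
pad [ 0.4895  0.3558 -0.0045] [[-0.0, 0.1], [-0.0, 0.2], [-0.4, 0.2], [-1.0, 0.6], [-1.5, -1.2], [0.9, -0.3], [0.3, 0.1], [-0.2, -0.2]]
kb [[0.4831, 0.1526], [0.4833, -0.1286], [0.3827, -0.1271], [0.3825, 0.1512]] [0.4329019  0.01203478]
kb [[0.4822, 0.1516], [0.4823, -0.1274], [0.3826, -0.1259], [0.3824, 0.1502]] [0.43237615 0.01213305]
tumbler top [[ 0.60302021 -0.35629422]] [[ 0.59924775 -0.35351894]] side [[ 0.60060372 -0.35170673]] [[ 0.60212988 -0.35825701]]
speaker [[0.61276542 0.14583035]]
coaster ((31.67099952697754, 31.56292724609375), 22.011188507080078) (10, 11, 44, 43)
[[ 0.6234533  -0.18614824]]
((31.547805786132812, 31.73488998413086), (42.49941635131836, 43.84675979614258), 118.56280517578125) [[ 0.62305762 -0.18586081]]
```

```bash
cat > go.py <<'E'
import sys
from h import *
from scipy.spatial.transform import Rotation as Ro
def plan(x,y,z,psi,s=None,verbose=True):
    s=s or get_state(); p=np.array(s['position']); R=Ro.from_rotvec(s['tool_rot'])
    c,n=np.cos(psi),np.sin(psi)
    T=Ro.from_matrix(np.array([[-c,-n,0],[-n,c,0],[0,0,-1]]))
    return ((R.inv().apply(np.array([x,y,z])-p))*1000).round(1), (R.inv()*T).as_rotvec().round(3)
if __name__=='__main__':
    s=get_state()
    print('t',round(s['time'],2),'p',np.round(s['position'],4),'psi',np.round(np.arctan2(-Ro.from_rotvec(s['tool_rot']).as_matrix()[0,1],Ro.from_rotvec(s['tool_rot']).as_matrix()[1,1]),3),'q',np.round(s['joint_positions'],2))
    for a in sys.argv[1:]: print(a,*plan(*map(float,a.split(',')),s))
E
python3 go.py .5,.25,.24,-.362 .619,-.1845,.24,-.362
```

```text
t 0.25 p [0.1695 0.6273 0.2391] psi -0.264 q [-1.29  0.32 -0.07  1.45  0.02  1.37 -0.06]
.5,.25,.24,-.362 [-417.5 -278.1   -0.7] [-0.001  0.     0.098]
.619,-.1845,.24,-.362 [-6.457e+02 -6.665e+02 -4.000e-01] [-0.001  0.     0.098]
```

Emit:
send_rows(xyz=[[-40, -25, 0], [-75, -50, 0], [-110, -75, 0], [-145, -100, 0], [-180, -122, 0], [-215, -145, 0], [-250, -168, 0], [-285, -190, 0], [-320, -214, 0], [-355, -237, 0]], dr=[[0, 0, 0.01], [0, 0, 0.02], [0, 0, 0.03], [0, 0, 0.04], [0, 0, 0.05], [0, 0, 0.06], [0, 0, 0.07], [0, 0, 0.08], [0, 0, 0.09], [0, 0, 0.098]], jaw=87)

```text
time: 1.08
position: [0.4446, 0.3121, 0.2398]
tool_rot: [0.566, 3.09, 0.001]
ft_force: [0.6, 0.9, -0.3]
grip_width: 0.998
grip_force: 0.0
```

```bash
python3 go.py .58,.1,.24,-.362 .619,-.1845,.24,-.362
```

```text
t 1.08 p [0.4446 0.3121 0.2398] psi -0.362 q [-0.86  0.09  0.21  1.73 -0.02  1.33  0.57]
.58,.1,.24,-.362 [-201.7 -150.3   -0.3] [ 0.001  0.    -0.   ]
.619,-.1845,.24,-.362 [-3.390e+02 -4.026e+02 -4.000e-01] [ 0.001  0.    -0.   ]
```

Emit:
send_rows(xyz=[[-35, -20, 0], [-70, -42, 0], [-102, -67, 0], [-130, -97, 0], [-157, -128, 0], [-182, -160, 0], [-205, -194, 0], [-226, -229, 0], [-247, -264, 0], [-268, -299, 0]], dr=[[0, 0, 0], [0, 0, 0], [0, 0, 0], [0, 0, 0], [0, 0, 0], [0, 0, 0], [0, 0, 0], [0, 0, 0], [0, 0, 0], [0, 0, 0]])

```text
time: 1.92
position: [0.5885, -0.0625, 0.2397]
tool_rot: [0.565, 3.09, 0.001]
ft_force: [0.3, 0.8, 0.7]
grip_width: 0.999
grip_force: 0.0
```

Emit:
send_rows(xyz=[[-20, -32, 0], [-40, -60, 20], [-55, -82, 40], [-63, -94, 55], [-64, -96, 60], [-64, -96, 60], [-64, -96, 60], [-64, -96, 60], [-64, -96, 60], [-64, -96, 60]], dr=[[0, 0, 0], [0, 0, 0], [0, 0, 0], [0, 0, 0], [0, 0, 0], [0, 0, 0], [0, 0, 0], [0, 0, 0], [0, 0, 0], [0, 0, 0]])

```text
time: 2.75
position: [0.6151, -0.1717, 0.1807]
tool_rot: [0.562, 3.089, 0.001]
ft_force: [0.2, -0.5, 0.1]
grip_width: 1.002
grip_force: 0.0
```

```bash
python3 go.py .6195,-.1845,.068,-.362
python3 -c "
from h import *
tiles([('top',425,200),('side',304,175)],'pics/t2.png',w=100,cols=2)"
```

```text
t 2.75 p [ 0.6151 -0.1717  0.1807] psi -0.36 q [-0.22  0.36  0.57  1.58 -0.2   1.26  1.59]
.6195,-.1845,.068,-.362 [ -8.4 -10.5 112.7] [0.001 0.002 0.002]
```

View pics/t2.png

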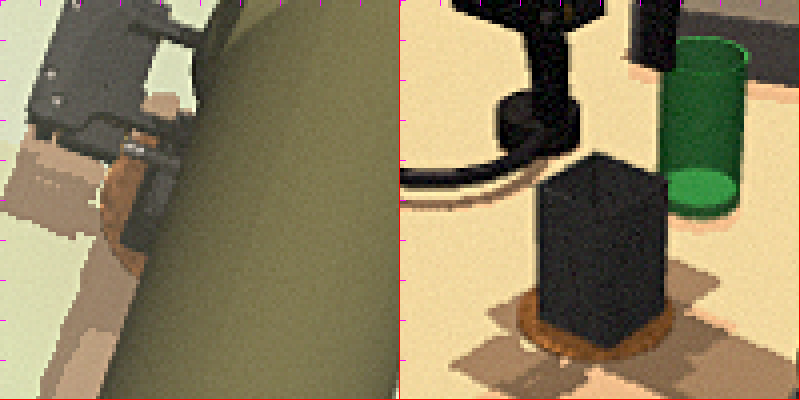

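Emit:
send_rows(xyz=[[-8, -10, 0], [-8, -10, 20], [-8, -10, 40], [-8, -10, 60], [-8, -10, 80], [-8, -10, 95], [-8, -10, 105], [-8, -10, 112], [-8, -10, 112], [-8, -10, 112]], dr=[[0, 0, 0], [0, 0, 0], [0, 0, 0], [0, 0, 0], [0, 0, 0], [0, 0, 0], [0, 0, 0], [0, 0, 0], [0, 0, 0], [0, 0, 0]])

```text
time: 3.68
position: [0.6186, -0.1857, 0.068]
tool_rot: [0.565, 3.09, -0.0]
ft_force: [0.9, -0.1, 0.4]
grip_width: 1.0
grip_force: 0.0
```

Emit:
send_rows(xyz=[[0, 0, 0], [0, 0, 0], [0, 0, 0], [0, 0, 0], [0, 0, 0], [0, 0, 0], [0, 0, 0], [0, 0, 0], [0, 0, 0], [0, 0, 0]], dr=[[0, 0, 0], [0, 0, 0], [0, 0, 0], [0, 0, 0], [0, 0, 0], [0, 0, 0], [0, 0, 0], [0, 0, 0], [0, 0, 0], [0, 0, 0]], jaw=40, grip_force=15)

```text
time: 4.52
position: [0.6185, -0.1851, 0.0679]
tool_rot: [0.565, 3.09, 0.001]
ft_force: [-0.6, 0.4, 3.1]
grip_width: 0.668
grip_force: 15.0
```

```bash
python3 go.py .618,-.020,.1,-.362
```

```text
t 4.52 p [ 0.6185 -0.1851  0.0679] psi -0.362 q [-0.17  0.48  0.54  1.67 -0.27  1.07  1.66]
.618,-.020,.1,-.362 [ 58.9 154.2 -32.1] [0. 0. 0.]
```

Emit:
send_rows(xyz=[[0, 0, -8], [0, 0, -22], [3, 8, -35], [10, 26, -40], [20, 52, -40], [31, 82, -40], [42, 110, -40], [51, 134, -40], [57, 149, -40], [59, 154, -40]], dr=[[0, 0, 0], [0, 0, 0], [0, 0, 0], [0, 0, 0], [0, 0, 0], [0, 0, 0], [0, 0, 0], [0, 0, 0], [0, 0, 0], [0, 0, 0]])

```text
time: 5.35
position: [0.6181, -0.0149, 0.1088]
tool_rot: [0.556, 3.091, 0.005]
ft_force: [-0.5, 0.1, -1.1]
grip_width: 0.668
grip_force: 15.0
```

Emit:
send_rows(xyz=[[0, 0, 0], [0, 0, 0], [0, 0, 10], [0, 0, 20], [0, 0, 25], [0, 0, 25], [0, 0, 25], [0, 0, 25], [0, 0, 25], [0, 0, 25]], dr=[[0, 0, 0], [0, 0, 0], [0, 0, 0], [0, 0, 0], [0, 0, 0], [0, 0, 0], [0, 0, 0], [0, 0, 0], [0, 0, 0], [0, 0, 0]])

```text
time: 6.18
position: [0.618, -0.0204, 0.083]
tool_rot: [0.565, 3.09, 0.0]
ft_force: [-1.4, -0.5, -1.7]
grip_width: 0.666
grip_force: 15.0
```

```bash
python3 go.py .618,-.020,.063,-.362
python3 -c "
from h import *
tiles([('top',345,210),('side',274,225)],'pics/t3.png',w=100,cols=2)"
```

```text
t 6.18 p [ 0.618  -0.0204  0.083 ] psi -0.362 q [-0.41  0.4   0.5   1.73 -0.21  1.07  1.36]
.618,-.020,.063,-.362 [ 0.1  0.4 20. ] [0.    0.001 0.   ]
```

View pics/t3.png

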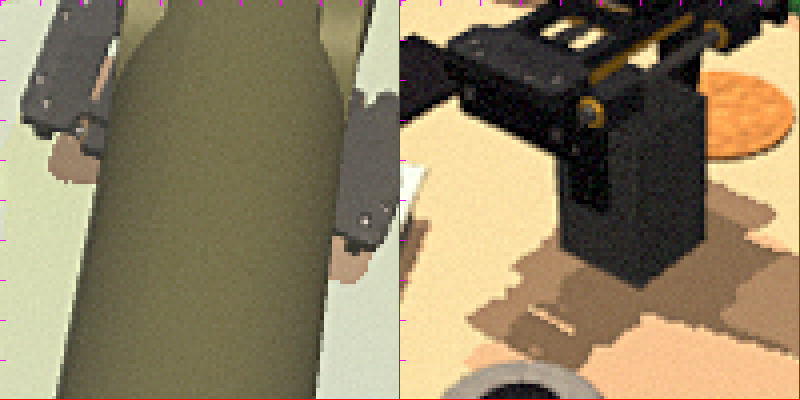

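```bash
cat > circ.py <<'E'
from fit import *
def circ(n,box,R,z,mask,g):
    u0,v0,u1,v1=box; im=get_image(n); m=mask(cv2.cvtColor(im,cv2.COLOR_RGB2HSV)[v0:v1,u0:u1]).astype(np.uint8)
    m=cv2.morphologyEx(m,cv2.MORPH_OPEN,np.ones((3,3)))
    c=max(cv2.findContours(m,0,cv2.CHAIN_APPROX_NONE)[0],key=cv2.contourArea)
    p=cv2.convexHull(c)[:,0]+(u0,v0); w=back(n,p,z)
    s=least_squares(lambda q:np.hypot(*(w-q[:2]).T)-q[2],[*g,R],loss='soft_l1',f_scale=.002)
    return s.x.round(4),m.sum()
cork=lambda h:(h[...,0]<18)&(h[...,1]>110)
if __name__=='__main__':
    print(circ('side',(440-155,170,530-155,230),.05,.005,cork,(.62,-.185)))
    im=get_image('side'); h=cv2.cvtColor(im,cv2.COLOR_RGB2HSV)
    print(h[290,235:275:3].tolist(), h[205:212,300].tolist())
    for n in('side','top'): print(n,circ(n,(225,255,285,312) if n=='side' else (245,175,300,232),.045,.03,lambda h:h[...,1]<60,(.613,.146)))
E
python3 circ.py
```

```text
(array([ 0.6207, -0.1823,  0.0483]), np.uint64(424))
[[18, 43, 107], [18, 34, 128], [16, 47, 158], [13, 43, 149], [22, 42, 152], [17, 47, 148], [16, 41, 156], [13, 45, 147], [20, 39, 138], [16, 44, 149], [17, 48, 138], [14, 38, 114], [14, 45, 97], [9, 53, 48]] [[12, 138, 94], [16, 155, 89], [12, 143, 91], [12, 162, 88], [16, 159, 96], [16, 148, 98], [12, 130, 96]]
side (array([0.6106, 0.1559, 0.052 ]), np.uint64(1310))
top (array([0.6159, 0.1493, 0.0869]), np.uint64(3105))
```

Emit:
send_rows(xyz=[[0, 0, 5], [0, 0, 9], [0, 0, 12], [0, 0, 15], [0, 0, 17], [0, 0, 18], [0, 0, 19], [0, 0, 19.5], [0, 0, 20], [0, 0, 20]], dr=[[0, 0, 0], [0, 0, 0], [0, 0, 0], [0, 0, 0], [0, 0, 0], [0, 0, 0], [0, 0, 0], [0, 0, 0], [0, 0, 0], [0, 0, 0]])

```text
time: 7.32
position: [0.6177, -0.0204, 0.0629]
tool_rot: [0.565, 3.09, 0.0]
ft_force: [-1.4, -0.4, -0.5]
grip_width: 0.668
grip_force: 15.0
```

Emit:
send_rows(xyz=[[0, 0, 0], [0, 0, 0], [0, 0, 0], [0, 0, 0], [0, 0, 0], [0, 0, 0], [0, 0, -8], [0, 0, -20], [0, 0, -45], [0, 0, -80]], dr=[[0, 0, 0], [0, 0, 0], [0, 0, 0], [0, 0, 0], [0, 0, 0], [0, 0, 0], [0, 0, 0], [0, 0, 0], [0, 0, 0], [0, 0, 0]], jaw=87)

```text
time: 8.15
position: [0.6159, -0.0203, 0.142]
tool_rot: [-0.564, -3.086, 0.002]
ft_force: [1.0, 0.3, 0.3]
grip_width: 1.0
grip_force: 0.0
```

```bash
python3 go.py .601,-.354,.2,-.362 .601,-.354,.2,-.53
```

```text
t 8.15 p [ 0.6159 -0.0203  0.142 ] psi -0.362 q [-0.43  0.34  0.51  1.67 -0.18  1.18  1.34]
.601,-.354,.2,-.362 [-104.  -317.5  -57.8] [-0.002 -0.004  0.   ]
.601,-.354,.2,-.53 [-104.  -317.5  -57.8] [-0.002 -0.004  0.168]
```

Emit:
send_rows(xyz=[[0, 0, -30], [-10, -30, -58], [-23, -65, -60], [-35, -103, -60], [-48, -142, -60], [-61, -181, -60], [-74, -220, -60], [-86, -258, -60], [-98, -295, -60], [-104, -317, -60]], dr=[[0, 0, 0], [0, 0, 0], [0, 0, 0], [0, 0, 0], [0, 0, 0], [0, 0, 0], [0, 0, 0], [0, 0, 0], [0, 0, 0], [0, 0, 0]])

```text
time: 8.98
position: [0.6008, -0.3595, 0.2042]
tool_rot: [0.572, 3.088, -0.006]
ft_force: [-0.6, -1.5, 0.2]
grip_width: 1.0
grip_force: 0.0
```

Emit:
send_rows(xyz=[[0, 0, 0], [0, 0, 0], [0, 0, 10], [0, 0, 20], [0, 0, 30], [0, 0, 30], [0, 0, 30], [0, 0, 30], [0, 0, 30], [0, 0, 30]], dr=[[0, 0, 0], [0, 0, 0], [0, 0, 0], [0, 0, 0], [0, 0, 0], [0, 0, 0], [0, 0, 0], [0, 0, 0], [0, 0, 0], [0, 0, 0]])

```text
time: 9.82
position: [0.603, -0.3538, 0.1732]
tool_rot: [0.565, 3.089, -0.0]
ft_force: [1.0, -0.1, 0.4]
grip_width: 0.998
grip_force: 0.0
```

```bash
python3 go.py .6012,-.355,.075,-.362
python3 -c "
from h import *
tiles([('top',345,205),('top',490,205),('side',300,205),('side',330,150)],'pics/t4.png',w=70,cols=2)"
```

```text
t 9.82 p [ 0.603  -0.3538  0.1732] psi -0.362 q [ 0.05  0.51  0.62  1.42 -0.3   1.3   1.9 ]
.6012,-.355,.075,-.362 [ 1.3 -1.8 98.2] [-0.     0.001  0.   ]
```

View pics/t4.png

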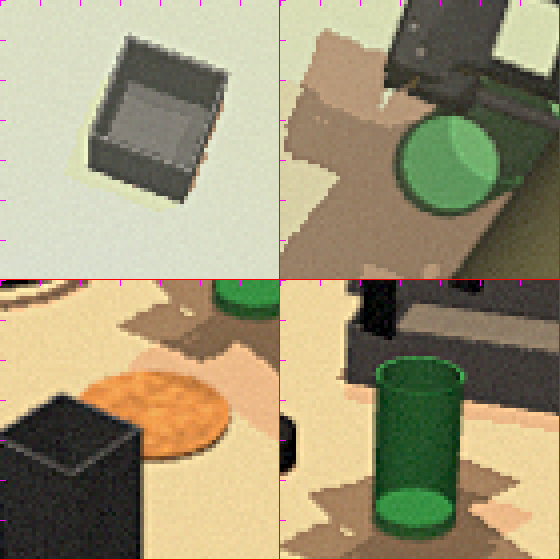

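Emit:
send_rows(xyz=[[1, -2, 10], [1, -2, 25], [1, -2, 40], [1, -2, 55], [1, -2, 70], [1, -2, 83], [1, -2, 92], [1, -2, 98], [1, -2, 98], [1, -2, 98]], dr=[[0, 0, 0], [0, 0, 0], [0, 0, 0], [0, 0, 0], [0, 0, 0], [0, 0, 0], [0, 0, 0], [0, 0, 0], [0, 0, 0], [0, 0, 0]])

```text
time: 10.75
position: [0.6011, -0.3553, 0.0746]
tool_rot: [0.565, 3.09, -0.0]
ft_force: [0.3, -0.7, 0.5]
grip_width: 1.003
grip_force: 0.0
```

Emit:
send_rows(xyz=[[0, 0, 0], [0, 0, 0], [0, 0, 0], [0, 0, 0], [0, 0, 0], [0, 0, 0], [0, 0, 0], [0, 0, 0], [0, 0, 0], [0, 0, 0]], dr=[[0, 0, 0], [0, 0, 0], [0, 0, 0], [0, 0, 0], [0, 0, 0], [0, 0, 0], [0, 0, 0], [0, 0, 0], [0, 0, 0], [0, 0, 0]], jaw=45, grip_force=15)

```text
time: 11.58
position: [0.6013, -0.3551, 0.0749]
tool_rot: [0.565, 3.09, 0.0]
ft_force: [-0.0, 1.0, 2.9]
grip_width: 0.697
grip_force: 15.0
```

```bash
python3 go.py .622,-.1845,.115,-.362
python3 - <<'E'
from circ import *
print(circ('side',(275,165,360,235),.05,.005,cork,(.62,-.185)),circ('top',(385,165,460,235),.05,.005,cork,(.62,-.185)))
E
```

```text
t 11.58 p [ 0.6013 -0.3551  0.0749] psi -0.362 q [ 0.07  0.59  0.59  1.51 -0.35  1.14  1.94]
.622,-.1845,.115,-.362 [ 41.  166.9 -40.1] [0.    0.001 0.   ]
(array([ 0.6231, -0.1844,  0.0507]), np.uint64(562)) (array([ 0.6234, -0.1862,  0.0487]), np.uint64(1162))
```

Emit:
send_rows(xyz=[[0, 0, -8], [0, 0, -22], [2, 8, -35], [7, 28, -40], [14, 57, -40], [21, 87, -40], [28, 117, -40], [34, 142, -40], [38, 160, -40], [40, 167, -40]], dr=[[0, 0, 0], [0, 0, 0], [0, 0, 0], [0, 0, 0], [0, 0, 0], [0, 0, 0], [0, 0, 0], [0, 0, 0], [0, 0, 0], [0, 0, 0]])

```text
time: 12.52
position: [0.6243, -0.1794, 0.1157]
tool_rot: [0.556, 3.091, 0.005]
ft_force: [0.9, 0.8, -2.1]
grip_width: 0.695
grip_force: 15.0
```

Emit:
send_rows(xyz=[[0, 0, 0], [0, 0, 0], [0, 0, 10], [0, 0, 18], [0, 0, 22], [0, 0, 22], [0, 0, 22], [0, 0, 22], [0, 0, 22], [0, 0, 22]], dr=[[0, 0, 0], [0, 0, 0], [0, 0, 0], [0, 0, 0], [0, 0, 0], [0, 0, 0], [0, 0, 0], [0, 0, 0], [0, 0, 0], [0, 0, 0]])

```text
time: 13.35
position: [0.623, -0.1849, 0.0929]
tool_rot: [0.565, 3.09, 0.0]
ft_force: [-0.6, -0.3, -2.0]
grip_width: 0.69
grip_force: 15.0
```

```bash
python3 go.py .623,-.185,.080,-.362
python3 -c "
from h import *
tiles([('top',425,200),('side',304,180)],'pics/t5.png',w=70,cols=2,s=5)"
```

```text
t 13.35 p [ 0.623  -0.1849  0.0929] psi -0.362 q [-0.2   0.47  0.58  1.64 -0.28  1.12  1.66]
.623,-.185,.080,-.362 [-0.  -0.1 12.9] [0.    0.001 0.   ]
```

View pics/t5.png

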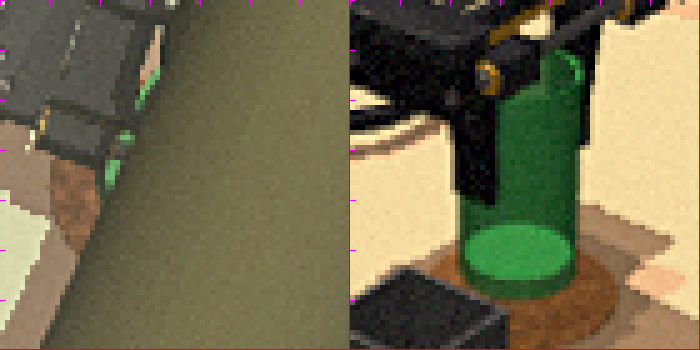

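Tumbler hangs over the coaster (side px ~(302,192)), held upright. Lower gently.

Emit:
send_rows(xyz=[[0, 0, 3], [0, 0, 6], [0, 0, 8], [0, 0, 9.5], [0, 0, 10.5], [0, 0, 11.5], [0, 0, 12], [0, 0, 12.5], [0, 0, 13], [0, 0, 13]], dr=[[0, 0, 0], [0, 0, 0], [0, 0, 0], [0, 0, 0], [0, 0, 0], [0, 0, 0], [0, 0, 0], [0, 0, 0], [0, 0, 0], [0, 0, 0]])

```text
time: 14.28
position: [0.6229, -0.1848, 0.0799]
tool_rot: [0.565, 3.09, 0.0]
ft_force: [-0.3, 0.4, -0.2]
grip_width: 0.699
grip_force: 15.0
```

Emit:
send_rows(xyz=[[0, 0, 0], [0, 0, 0], [0, 0, 0], [0, 0, 0], [0, 0, 0], [0, 0, 0], [0, 0, -8], [0, 0, -25], [0, 0, -60], [0, 0, -95]], dr=[[0, 0, 0], [0, 0, 0], [0, 0, 0], [0, 0, 0], [0, 0, 0], [0, 0, 0], [0, 0, 0], [0, 0, 0], [0, 0, 0], [0, 0, 0]], jaw=87)

```text
time: 15.12
position: [0.6217, -0.1845, 0.1749]
tool_rot: [-0.565, -3.087, 0.0]
ft_force: [0.1, 0.2, 0.4]
grip_width: 0.998
grip_force: 0.0
```

```bash
python3 go.py .443,-.3815,.14,-.019
```

```text
t 15.12 p [ 0.6217 -0.1845  0.1749] psi -0.362 q [-0.22  0.4   0.61  1.56 -0.23  1.26  1.63]
.443,-.3815,.14,-.019 [  97.3 -247.5   35.3] [-0.    -0.003 -0.343]
```

Emit:
send_rows(xyz=[[0, -15, -10], [10, -45, -10], [22, -80, -10], [35, -115, -5], [48, -150, 0], [62, -185, 5], [76, -215, 15], [89, -237, 25], [97, -247, 35], [97, -247, 35]], dr=[[0, 0, -0.03], [0, 0, -0.07], [0, 0, -0.12], [0, 0, -0.17], [0, 0, -0.22], [0, 0, -0.27], [0, 0, -0.31], [0, 0, -0.343], [0, 0, -0.343], [0, 0, -0.343]])

```text
time: 15.95
position: [0.4406, -0.3831, 0.1382]
tool_rot: [-0.04, -3.138, -0.002]
ft_force: [0.1, 0.6, 0.1]
grip_width: 0.998
grip_force: 0.0
```

Emit:
send_rows(xyz=[[0, 0, 0], [0, 0, 0], [0, 0, 10], [0, 0, 20], [0, 0, 30], [0, 0, 30], [0, 0, 30], [0, 0, 30], [0, 0, 30], [0, 0, 30]], dr=[[0, 0, 0], [0, 0, 0], [0, 0, 0], [0, 0, 0], [0, 0, 0], [0, 0, 0], [0, 0, 0], [0, 0, 0], [0, 0, 0], [0, 0, 0]])

```text
time: 16.78
position: [0.4448, -0.3818, 0.11]
tool_rot: [0.03, 3.141, -0.001]
ft_force: [1.0, -1.6, -0.5]
grip_width: 0.998
grip_force: 0.0
```

```bash
python3 go.py .443,-.3815,.025,-.019
python3 -c "
from h import *
tiles([('top',425,200),('top',515,280),('side',304,180),('side',387,172)],'pics/t6.png',w=70,cols=2)"
```

```text
t 16.78 p [ 0.4448 -0.3818  0.11  ] psi -0.019 q [ 0.11  0.33  0.65  1.79 -0.22  1.1   2.39]
.443,-.3815,.025,-.019 [ 1.9  0.3 85. ] [-0.     0.001  0.   ]
```

View pics/t6.png

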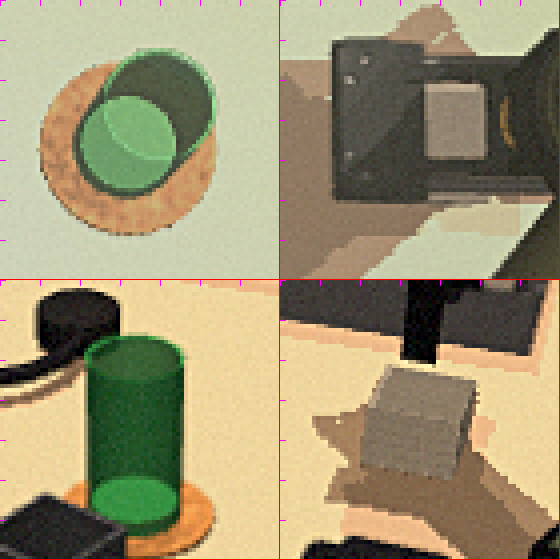

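Emit:
send_rows(xyz=[[2, 0, 8], [2, 0, 20], [2, 0, 34], [2, 0, 48], [2, 0, 62], [2, 0, 72], [2, 0, 80], [2, 0, 85], [2, 0, 85], [2, 0, 85]], dr=[[0, 0, 0], [0, 0, 0], [0, 0, 0], [0, 0, 0], [0, 0, 0], [0, 0, 0], [0, 0, 0], [0, 0, 0], [0, 0, 0], [0, 0, 0]])

```text
time: 17.72
position: [0.4426, -0.3817, 0.0245]
tool_rot: [-0.03, -3.141, 0.0]
ft_force: [-0.2, 0.3, 0.4]
grip_width: 0.997
grip_force: 0.0
```

Emit:
send_rows(xyz=[[0, 0, 0], [0, 0, 0], [0, 0, 0], [0, 0, 0], [0, 0, 0], [0, 0, 0], [0, 0, 0], [0, 0, 0], [0, 0, 0], [0, 0, 0]], dr=[[0, 0, 0], [0, 0, 0], [0, 0, 0], [0, 0, 0], [0, 0, 0], [0, 0, 0], [0, 0, 0], [0, 0, 0], [0, 0, 0], [0, 0, 0]], jaw=50, grip_force=15)

```text
time: 18.55
position: [0.4429, -0.3817, 0.0249]
tool_rot: [0.029, 3.141, -0.0]
ft_force: [-0.5, -0.2, 4.8]
grip_width: 0.738
grip_force: 15.0
```

```bash
python3 go.py .445,-.19,.16,-.01 .4325,.224,.16,0
python3 - <<'E'
from h import *
# keyboard edges, from top view: sub-pixel gradient fits
im=cv2.GaussianBlur(cv2.cvtColor(get_image('top'),cv2.COLOR_RGB2GRAY),(0,0),1).astype(float)
def edge(vert,lo,hi,rng):
    P=[]
    for k in rng:
        l=im[k,lo:hi] if vert else im[lo:hi,k]
        g=np.abs(np.diff(l)); i=g.argmax(); P.append((lo+i+.5,k) if vert else (k,lo+i+.5))
    return np.array(P)
for nm,a in dict(left=(1,265,273,range(268,305)),right=(1,395,402,range(268,305)),far=(0,258,266,range(276,392)),near=(0,306,314,range(276,392))).items():
    w=back('top',edge(*a),.018); s=w[:,1-(not a[0])*0] 
    i,j=(0,1) if a[0] else (1,0)
    med=np.median(w[:,j]); ok=abs(w[:,j]-med)<.004
    c=np.polyfit(w[ok,i],w[ok,j],1); print(nm,'slope',c[0].round(4),'at mid',np.polyval(c,w[:,i].mean()).round(4),ok.sum())
E
```

```text
t 18.55 p [ 0.4429 -0.3817  0.0249] psi -0.019 q [ 0.16  0.43  0.61  1.85 -0.3   0.95  2.46]
.445,-.19,.16,-.01 [   1.4  191.6 -135.1] [-0.     0.001 -0.009]
.4325,.224,.16,0 [  21.6  605.3 -135.2] [-0.     0.001 -0.019]
left slope 0.014 at mid 0.1533 37
right slope 0.019 at mid -0.1277 25
far slope -0.0005 at mid 0.4841 112
near slope -0.0132 at mid 0.3824 116
```

Emit:
send_rows(xyz=[[0, 0, -10], [0, 0, -35], [0, 0, -65], [-5, 12, -95], [-10, 35, -120], [-16, 65, -135], [-22, 100, -135], [-28, 138, -135], [-32, 176, -135], [-35, 214, -135]], dr=[[0, 0, 0], [0, 0, 0], [0, 0, 0], [0, 0, 0], [0, 0, 0], [0, 0, -0.003], [0, 0, -0.006], [0, 0, -0.01], [0, 0, -0.015], [0, 0, -0.019]])

```text
time: 19.43
position: [0.4811, -0.1662, 0.1596]
tool_rot: [0.0, -3.141, -0.0]
ft_force: [0.5, 0.9, -1.9]
grip_width: 0.73
grip_force: 15.0
```

Emit:
send_rows(xyz=[[0, 38, 0], [0, 76, 0], [0, 114, 0], [5, 152, 0], [12, 190, 0], [20, 228, 0], [30, 265, 0], [40, 302, 0], [50, 338, 0], [55, 366, 0]], dr=[[0, 0, 0], [0, 0, 0], [0, 0, 0], [0, 0, 0], [0, 0, 0], [0, 0, 0], [0, 0, -0.003], [0, 0, -0.006], [0, 0, -0.01], [0, 0, -0.01]])

```text
time: 20.27
position: [0.4242, 0.2006, 0.1594]
tool_rot: [0.02, -3.14, -0.0]
ft_force: [0.7, 0.2, -3.0]
grip_width: 0.733
grip_force: 15.0
```

Emit:
send_rows(xyz=[[0, 15, 0], [0, 22, 0], [0, 24, 5], [0, 24, 20], [0, 24, 40], [0, 24, 60], [0, 24, 75], [0, 24, 80], [0, 24, 80], [0, 24, 80]], dr=[[0, 0, 0], [0, 0, 0], [0, 0, 0], [0, 0, 0], [0, 0, 0], [0, 0, 0], [0, 0, 0], [0, 0, 0], [0, 0, 0], [0, 0, 0]])

```text
time: 21.1
position: [0.4268, 0.2209, 0.0798]
tool_rot: [-0.013, 3.141, -0.001]
ft_force: [-0.7, 0.2, -1.9]
grip_width: 0.734
grip_force: 15.0
```

```bash
python3 go.py .4312,.2248,.025,.01
```

```text
t 21.1 p [0.4268 0.2209 0.0798] psi 0.009 q [-0.66  0.11  0.13  2.05 -0.02  0.99  1.06]
.4312,.2248,.025,.01 [-4.5  3.9 54.8] [-0.     0.    -0.001]
```

Emit:
send_rows(xyz=[[-2, 2, 5], [-4, 4, 15], [-4, 4, 25], [-4, 4, 35], [-4, 4, 42], [-4, 4, 45], [-4, 4, 45], [-4, 4, 45], [-4, 4, 45], [-4, 4, 45]], dr=[[0, 0, 0], [0, 0, 0], [0, 0, 0], [0, 0, 0], [0, 0, 0], [0, 0, 0], [0, 0, 0], [0, 0, 0], [0, 0, 0], [0, 0, 0]])

```text
time: 21.93
position: [0.4307, 0.2261, 0.0351]
tool_rot: [-0.016, 3.141, 0.001]
ft_force: [-0.1, -0.1, -1.5]
grip_width: 0.733
grip_force: 15.0
```

```bash
python3 go.py .4312,.2248,.025,.01
python3 -c "
from h import *
tiles([('top',245,280),('side',330,310)],'pics/t7.png',w=100,cols=2)"
```

```text
t 21.93 p [0.4307 0.2261 0.0351] psi 0.01 q [-0.65  0.18  0.12  2.07 -0.03  0.89  1.07]
.4312,.2248,.025,.01 [-0.5 -1.4 10.1] [0.001 0.001 0.   ]
```

View pics/t7.png

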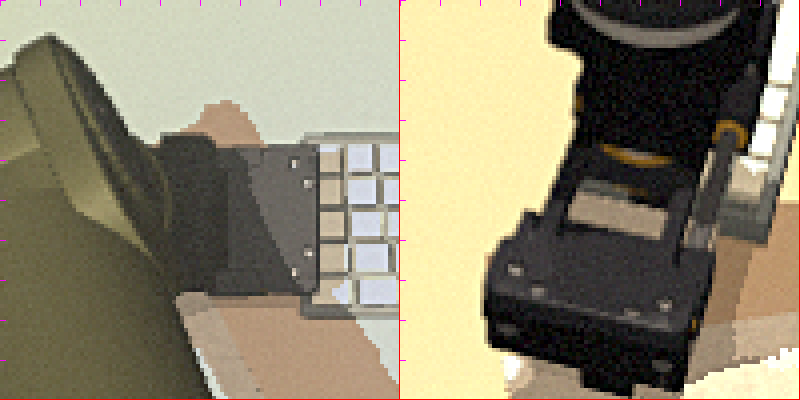

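Emit:
send_rows(xyz=[[0, -0.5, 2], [-0.5, -1, 4], [-0.5, -1, 6], [-0.5, -1, 7], [-0.5, -1, 8], [-0.5, -1, 9], [-0.5, -1, 9.5], [-0.5, -1, 10], [-0.5, -1, 10], [-0.5, -1, 10]], dr=[[0, 0, 0], [0, 0, 0], [0, 0, 0], [0, 0, 0], [0, 0, 0], [0, 0, 0], [0, 0, 0], [0, 0, 0], [0, 0, 0], [0, 0, 0]])

```text
time: 22.87
position: [0.4307, 0.2249, 0.0249]
tool_rot: [0.016, -3.141, 0.0]
ft_force: [-2.4, -1.4, 3.6]
grip_width: 0.74
grip_force: 15.0
```

Emit:
send_rows(xyz=[[0, 0, 0], [0, 0, 0], [0, 0, 0], [0, 0, 0], [0, 0, 0], [0, 0, 0], [0, 0, -8], [0, 0, -25], [0, 0, -60], [0, 0, -95]], dr=[[0, 0, 0], [0, 0, 0], [0, 0, 0], [0, 0, 0], [0, 0, 0], [0, 0, 0], [0, 0, 0], [0, 0, 0], [0, 0, 0], [0, 0, 0]], jaw=87)

```text
time: 23.7
position: [0.4297, 0.2242, 0.1202]
tool_rot: [0.016, -3.139, 0.003]
ft_force: [2.0, 1.1, 1.2]
grip_width: 0.999
grip_force: 0.0
```

```bash
python3 go.py .4897,.3554,.12,.004
```

```text
t 23.7 p [0.4297 0.2242 0.1202] psi 0.01 q [-0.66  0.07  0.13  2.   -0.01  1.08  1.05]
.4897,.3554,.12,.004 [-61.3 130.6  -0.2] [-0.002 -0.002  0.006]
```

Emit:
send_rows(xyz=[[-6, 13, 0], [-15, 32, 0], [-27, 57, 0], [-39, 83, 0], [-50, 107, 0], [-57, 122, 0], [-61, 130, 0], [-61, 130, 10], [-61, 130, 25], [-61, 130, 25]], dr=[[0, 0, 0], [0, 0, 0], [0, 0, 0], [0, 0, 0], [0, 0, 0], [0, 0, 0], [0, 0, 0], [0, 0, 0], [0, 0, 0], [0, 0, 0]])

```text
time: 24.53
position: [0.4885, 0.3527, 0.0913]
tool_rot: [0.014, -3.137, 0.007]
ft_force: [-0.9, -0.4, -1.1]
grip_width: 1.003
grip_force: 0.0
```

Emit:
send_rows(xyz=[[0, 0, 0], [0, 0, 0], [0, 0, 0], [0, 0, 0], [0, 0, 0], [0, 0, 0], [0, 0, 0], [0, 0, 0], [0, 0, 0], [0, 0, 0]], dr=[[0, 0, 0], [0, 0, 0], [0, 0, 0], [0, 0, 0], [0, 0, 0], [0, 0, 0], [0, 0, 0], [0, 0, 0], [0, 0, 0], [0, 0, 0]])

```text
time: 25.37
position: [0.4904, 0.3555, 0.0946]
tool_rot: [-0.016, 3.142, 0.0]
ft_force: [-0.2, -1.1, 0.3]
grip_width: 0.997
grip_force: 0.0
```

```bash
python3 go.py .4897,.3554,.021,.004
python3 -c "
from h import *
tiles([('top',245,285),('top',185,260),('side',345,330),('side',277,390)],'pics/t8.png',w=60,cols=2,s=5)"
```

```text
t 25.37 p [0.4904 0.3555 0.0946] psi 0.01 q [-0.74  0.34  0.08  1.73 -0.03  1.07  0.93]
.4897,.3554,.021,.004 [ 0.7 -0.1 73.6] [0.    0.    0.006]
```

View pics/t8.png

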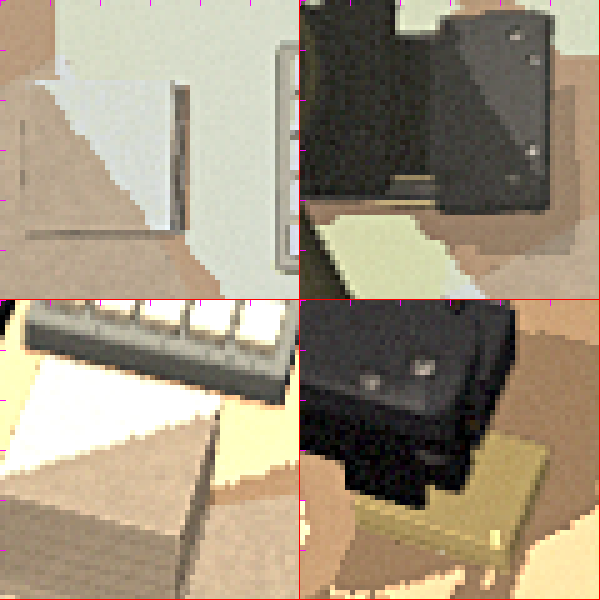

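```bash
python3 - <<'E'
from fit import *
print(back('top',[(249.6,286),(219.4,286),(234.5,271),(234.5,301.2)],.045).round(4), back('top',[(252.4,286)],0))
print(fitbox(.064,.064,[('top',.045,249.6,271),('top',.045,249.0,301.2),('top',.045,219.4,301.4)],0))
# side: memo top corners, keyboard end corners
o=lambda x,y:(315+x/5,300+(y-300)/5)
print('memo side',back('side',[o(218,408),o(178,537)],.045).round(4), 'kb end foot', back('side',[o(22,345),o(285,403)],0).round(4),'kb end top',[back('side',[o(25,318),o(293,372)],z).round(4).tolist() for z in(.015,.02,.025)])
E
```

```text
[[0.4309 0.1932]
 [0.4308 0.2581]
 [0.4631 0.2263]
 [0.3985 0.2249]] [[0.43331134 0.19319913]]
(array([0.43046409, 0.22573029, 0.00834347]), [[-0.1, 0.2], [0.2, -0.1], [-0.1, -0.1]])
memo side [[0.4    0.2003]
 [0.4005 0.2584]] kb end foot [[0.4826 0.1504]
 [0.382  0.1492]] kb end top [[[0.4817, 0.1507], [0.3809, 0.1474]], [[0.4805, 0.1555], [0.3805, 0.1521]], [[0.4793, 0.1602], [0.3801, 0.1569]]]
```

Emit:
send_rows(xyz=[[0, 0, 8], [0, 0, 20], [0, 0, 34], [0, 0, 48], [0, 0, 60], [0, 0, 67], [0, 0, 71], [0, 0, 73], [0, 0, 73], [0, 0, 73]], dr=[[0, 0, 0], [0, 0, 0], [0, 0, 0], [0, 0, 0], [0, 0, 0], [0, 0, 0], [0, 0, 0], [0, 0, 0], [0, 0, 0], [0, 0, 0]])

```text
time: 26.3
position: [0.4908, 0.3558, 0.0221]
tool_rot: [-0.016, 3.141, 0.001]
ft_force: [0.1, -0.5, -0.2]
grip_width: 1.002
grip_force: 0.0
```

Emit:
send_rows(xyz=[[0, 0, 1], [0, 0, 1], [0, 0, 1], [0, 0, 1], [0, 0, 1], [0, 0, 1], [0, 0, 1], [0, 0, 1], [0, 0, 1], [0, 0, 1]], dr=[[0, 0, 0], [0, 0, 0], [0, 0, 0], [0, 0, 0], [0, 0, 0], [0, 0, 0], [0, 0, 0], [0, 0, 0], [0, 0, 0], [0, 0, 0]], jaw=25, grip_force=10)

```text
time: 27.13
position: [0.4904, 0.3555, 0.0206]
tool_rot: [-0.016, 3.142, 0.0]
ft_force: [0.4, 0.1, 0.6]
grip_width: 0.439
grip_force: 9.9
```

Emit:
send_rows(xyz=[[0, 0, 0], [0, 0, 0], [0, 0, 0], [0, 0, 0], [0, 0, -10], [0, 0, -28], [0, 0, -50], [0, 0, -70], [0, 0, -80], [0, 0, -80]], dr=[[0, 0, 0], [0, 0, 0], [0, 0, 0], [0, 0, 0], [0, 0, 0], [0, 0, 0], [0, 0, 0], [0, 0, 0], [0, 0, 0], [0, 0, 0]])

```text
time: 27.97
position: [0.4921, 0.3568, 0.104]
tool_rot: [-0.016, 3.137, 0.006]
ft_force: [0.8, 0.6, 0.0]
grip_width: 0.441
grip_force: 9.9
```

```bash
python3 go.py .4315,.2252,.1,.01
```

```text
t 27.97 p [0.4921 0.3568 0.104 ] psi 0.01 q [-0.74  0.33  0.08  1.73 -0.03  1.08  0.93]
.4315,.2252,.1,.01 [  61.9 -131.     3.2] [0.004 0.005 0.   ]
```

Emit:
send_rows(xyz=[[2, -5, 0], [8, -18, 0], [18, -40, 0], [30, -65, 0], [42, -90, 0], [52, -112, 0], [58, -125, 0], [60, -130, 0], [60, -130, 0], [60, -130, 0]], dr=[[0, 0, 0], [0, 0, 0], [0, 0, 0], [0, 0, 0], [0, 0, 0], [0, 0, 0], [0, 0, 0], [0, 0, 0], [0, 0, 0], [0, 0, 0]])

```text
time: 28.8
position: [0.4316, 0.2253, 0.1001]
tool_rot: [0.016, -3.141, -0.0]
ft_force: [1.2, -0.2, -1.0]
grip_width: 0.44
grip_force: 9.9
```

Emit:
send_rows(xyz=[[0, 0, 0], [0, 0, 2], [0, 0, 8], [0, 0, 15], [0, 0, 20], [0, 0, 22], [0, 0, 22], [0, 0, 22], [0, 0, 22], [0, 0, 22]], dr=[[0, 0, 0], [0, 0, 0], [0, 0, 0], [0, 0, 0], [0, 0, 0], [0, 0, 0], [0, 0, 0], [0, 0, 0], [0, 0, 0], [0, 0, 0]])

```text
time: 29.63
position: [0.432, 0.225, 0.0789]
tool_rot: [-0.016, 3.141, 0.001]
ft_force: [0.2, -0.0, 0.1]
grip_width: 0.438
grip_force: 9.9
```

```bash
python3 go.py .4314,.2252,.066,.01
python3 -c "
from h import *
tiles([('top',235,285),('side',330,320)],'pics/t9.png',w=100,cols=2)"
```

```text
t 29.63 p [0.432  0.225  0.0789] psi 0.01 q [-0.65  0.12  0.12  2.03 -0.02  0.98  1.06]
.4314,.2252,.066,.01 [ 0.6  0.2 12.9] [0.    0.001 0.   ]
```

View pics/t9.png

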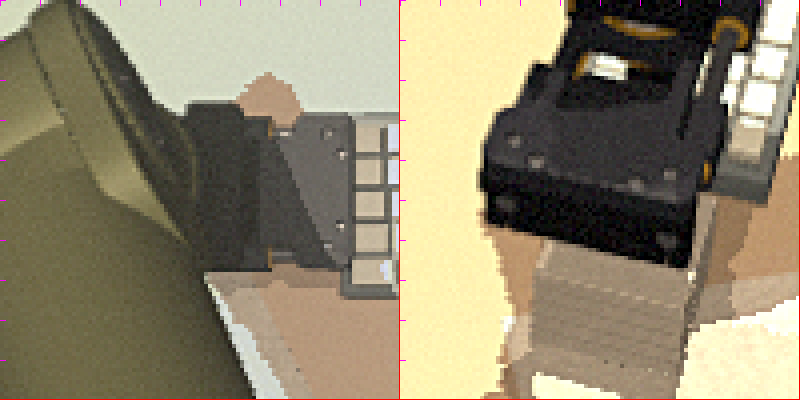

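Emit:
send_rows(xyz=[[0, 0, 3], [0.5, 0, 6], [0.5, 0, 8], [0.5, 0, 9.5], [0.5, 0, 10.5], [0.5, 0, 11.5], [0.5, 0, 12], [0.5, 0, 12.5], [0.5, 0, 13], [0.5, 0, 13]], dr=[[0, 0, 0], [0, 0, 0], [0, 0, 0], [0, 0, 0], [0, 0, 0], [0, 0, 0], [0, 0, 0], [0, 0, 0], [0, 0, 0], [0, 0, 0]])

```text
time: 30.57
position: [0.4313, 0.2249, 0.0656]
tool_rot: [-0.016, 3.141, 0.0]
ft_force: [-0.2, -0.3, -0.5]
grip_width: 0.437
grip_force: 9.9
```

Emit:
send_rows(xyz=[[0, 0, 0], [0, 0, 0], [0, 0, 0], [0, 0, 0], [0, 0, 0], [0, 0, 0], [0, 0, -8], [0, 0, -25], [0, 0, -55], [0, 0, -90]], dr=[[0, 0, 0], [0, 0, 0], [0, 0, 0], [0, 0, 0], [0, 0, 0], [0, 0, 0], [0, 0, 0], [0, 0, 0], [0, 0, 0], [0, 0, 0]], jaw=87)

```text
time: 31.4
position: [0.4299, 0.2241, 0.1555]
tool_rot: [0.016, -3.138, 0.003]
ft_force: [-0.1, 1.9, -0.2]
grip_width: 0.988
grip_force: 0.0
```

Emit:
send_rows(xyz=[[-8, 15, -20], [-20, 40, -40], [-32, 68, -60], [-45, 98, -60], [-57, 130, -60], [-67, 160, -60], [-70, 185, -60], [-70, 200, -60], [-70, 200, -60], [-70, 200, -60]], dr=[[0, 0, 0], [0, 0, 0], [0, 0, 0], [0, 0, 0], [0, 0, 0], [0, 0, 0], [0, 0, 0], [0, 0, 0], [0, 0, 0], [0, 0, 0]])

```text
time: 32.23
position: [0.4987, 0.4261, 0.2155]
tool_rot: [0.019, -3.141, 0.001]
ft_force: [0.5, 0.4, -0.1]
grip_width: 1.0
grip_force: 0.0
```

```bash
python3 go.py
python3 -c "
from h import *
tiles([('top',245,285),('top',345,205),('side',340,330),('side',300,185)],'pics/t10.png',w=60,cols=2,s=5)"
```

```text
t 32.23 p [0.4987 0.4261 0.2155] psi 0.012 q [-0.79  0.34  0.05  1.47 -0.02  1.33  0.85]
```

View pics/t10.png

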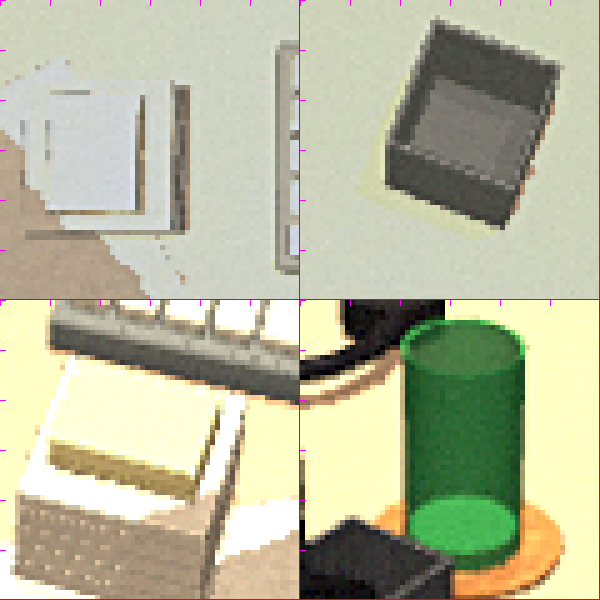

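```bash
python3 -c "
from bench import *
print(close_job())"
```

```text
the job is handed in; nothing more can be done
None
```

The desk is set out in the order asked and handed in at about 32 s: pen cup midway between coaster and speaker, tumbler on the coaster, memo block left of the keyboard with a gap of about 40 mm, and note pad on the block. The last pictures show everything standing and released; the mouse and stapler were not touched, and no verdict came back when I handed in.

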